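Unstack the printer spares onto their places

TASK

Take apart the stack on the cart and set each thing upright in the middle of its own place: the black toy boat on the round white stand, the aluminium bed clip on the square red pad, the blue tin on the blue-edged mat and the green parts organizer on the green-edged mat, both lying lengthwise along their mats. Do not tip the boat over, and leave the glass jar and the screwdriver where they are.

Things in the scene. Friction and masses are not known exactly. Their poses are not given: they have to be found in the camera images.
- organizer_center (a point): Green parts organizer, a closed box 150 (x) by 62 (y) by 38 (z) mm with three shut flaps that do not open, about 0.26 kg, loose; bottom of the stack, standing on the cart top. Point at its centre, 19 mm above its underside; x along its length, z up.
- tin_center (a point): Blue flat closed tin, 110 (x) by 48 (y) by 22 (z) mm, about 0.14 kg, loose; lies on the organizer, roughly lengthwise along it. Point at its centre, 11 mm above its underside; x along its length, z up.
- boat_center (a point): Black plastic model boat, 60 mm long (x, bow to +x), 48 mm high (z), about 25 g, loose; hull 31 mm wide (y) with upright flat sides up to 16 mm high, open cabin 22 to 26 mm wide above it. Stands on the tin towards one end, roughly lengthwise. Point on the centre line half-way up, 24 mm above its underside. Best gripped across the hull, along y.
- clip_center (a point): Aluminium bed clip, C-shaped, 30 (x) by 22 (y) by 14 (z) mm, the mouth of the C towards +x, about 22 g, loose; its two flat ends face along y, the way to grip it. Lies on the tin at the other end from the boat. Point at its centre, 7 mm above its underside; z up.
- green_mat: Place of the organizer: fixed mat, dark with a green edge, 174 (x) by 86 (y) mm, 4 mm thick on the cart top. Origin at the centre of its underside; x along its length, z up.
- blue_mat: Place of the tin: fixed mat, dark with a blue edge, 134 (x) by 72 (y) mm, 4 mm thick on the cart top. Origin at the centre of its underside; x along its length, z up.
- stand: Place of the boat: fixed round white disc, 86 mm in diameter, 10 mm high, flat top. Origin at the centre of its underside; z up. Any heading of the boat will do.
- red_pad: Place of the bed clip: fixed plain red square pad, 70 by 70 mm, 4 mm thick. Origin at the centre of its underside; z up. Any heading of the clip will do.
- jar_center (a point): Glass jar of brass nozzles with a steel lid, 48 mm in diameter, 62 mm high, loose, to be left alone. Point at its centre, half-way up.
- screwdriver: Steel precision screwdriver, 150 mm long, about 11 mm thick, lying on the cart top beyond the work, roughly crosswise (along world y), loose, to be left alone. Origin at its middle on the cart top; x along it.
There are look-alikes about, which are no part of the job. Leave any orange look-alike of the part that bears boat_center alone. There is more than one size of the part that bears tin_center; the job needs the smallest.

How it is judged:
By the outcome, as a careful person would: the job done as asked, in the order asked, and still so for the second after the job is handed in, with the robot touching nothing.
It also fails if it takes over 115 s, if anything falls off the work surface, if the arm or the gripper's body presses on something with over 40 N, if the wrist force passes 120 N, or if a joint passes its speed limit or range.

ROBOT

A 6-joint arm with a two-finger parallel gripper is mounted at the origin on the work surface. World frame = base frame: x ahead of the robot, y to its left, z up, the work surface at z = 0. Lengths are in mm, angles in rad, forces in N, time in s.
With the tool pointing down it reaches from about 275 to 825 mm from the base axis. Payload 4.9 kg.
Tool frame: the origin (TCP) lies at the very end of the fingers, on their centre line; the grasp point (between the pads) lies 19 mm behind it; z points along the fingers, y is the line along which they close (so a half turn about z gives the same grasp; the last joint's range is limited). The gripper opens to 85 mm and grips with 20 to 120 N. Pads are 22 mm wide; open, the fingers measure 114 mm over their backs; the gripper's body (76 mm by 85 mm) begins 54 mm behind the grasp point. The pads swing forward as they close: fully open they stand 13 mm farther back than shut.
Start: joints at [0.979, 0.326, -0.193, 1.052, 0, 1.437], TCP at [243.084, 493.385, 231.281] pointing down, gripper open.
Joint ranges: [-2.65, 2.65], [-0.97, 1.79], [-1.3, 1.35], [-1.93, 2.1], [-1.47, 1.37], [-3.14, 3.14]. Speed limits (rad/s): [2.57, 2.57, 3.14, 3.14, 3.14, 3.14].

INTERFACE

Orientations are given as [roll, pitch, yaw] about the fixed x, y, z axes, in that order (R = Rz(yaw) Ry(pitch) Rx(roll)).
In Python, from bench import bot, solve_ik, imaging gives the robot as it stands. Calls block until the motion is done:
- bot.move_ptp(position, orientation): joint-space move of the TCP to a pose.
- bot.movel(position, rot=None, max_speed=150, threshold=None): straight line of the TCP; rot=None keeps the orientation; max_speed is the mean speed in mm/s. With threshold (N) it stops when the force on the tool has changed by that much, and returns True; else False.
- bot.move_j(angles): joint-space move.
- bot.grip(opening, effort=None): opening from 0.0 (shut) to 1.0 (fully open); effort is the grip in N (None keeps the last); returns when the fingers have stopped.
- bot.dwell(seconds).
- solve_ik(position, orientation): joint angles nearest the present ones, or None.
- bot.get_state(): the state.
- imaging.capture(name): name is "side" or "top" or "wrist"; returns the picture (400x640x3 uint8, blue, green, red); there is no depth.
- imaging.camera_model(name): a dict with "K" (3x3 intrinsics, pixels), "position" and "rotation" of the camera in the world. Camera axes: x right, y up, looking along -z (the intrinsics and any distortion apply to the point x, -y, -z); pixel columns grow to the right and rows downward; lengths in mm; the calibration is good to about 2 mm. A picture is of the moment at which its call begins: read the wrist's pose just before it. camera_model takes no time and is no camera call; for the wrist camera it gives the pose at the moment of the call.
A pose or a line that the arm cannot do raises bot.IKError and nothing moves.
- bot.sign_off(): hands the job in; it is judged then, once.
The state is a dict: "t": time; "qpos": joint angles; "joint_velocities": joint speeds; "effort": joint torques, N m; "tcp_pos": TCP position; "orientation": TCP orientation; "contact_force": force on the tool from outside, world axes, zero at the start; "wrist_torque": the same for the moment, N m; "opening": opening from 0.0 (shut) to 1.0 (fully open); "gripper_force": force on a finger pad.
Only numpy, scipy, OpenCV 4.12 (cv2) and the standard library are available. Lean on these libraries where they do the work, as an engineer would, in place of code of your own. Each camera call takes 0.05 s, during which the arm holds its last target. There are 200 camera calls.

## Working session

There is one attempt and no reset: what is moved stays moved. The work goes in short steps, each a Python script; the robot and the scene stay as the last script left them, time stands still between calls to the robot, and variables do not carry over. Pictures are saved under pics/ and viewed, at most 14 in all, crops included, and the job is handed in when it is done.

```bash
ls; mkdir -p pics; python3 - <<'E'
from bench import bot, imaging
import cv2
for n in ("top","side"):
    cv2.imwrite(f"pics/{n}0.png",imaging.capture(n))
    m=imaging.camera_model(n);print(n,m)
s=bot.get_state();print(s)
E
```

```text
pics
top {'K': array([[426.63251316,   0.        , 319.86624995],
       [  0.        , 426.63251316, 198.83926451],
       [  0.        ,   0.        ,   1.        ]]), 'position': array([ 433.11805059,   39.96730861, 1148.00640113]), 'rotation': array([ 0.14154356,  0.00181806, -1.54762986])}
side {'K': array([[504.51588416,   0.        , 323.32874772],
       [  0.        , 504.51588416, 210.67988746],
       [  0.        ,   0.        ,   1.        ]]), 'position': array([  387.09059914, -1011.48802041,  1232.50671414]), 'rotation': array([ 0.75871516,  0.013905  , -0.17354356])}
{'t': 0.1, 'qpos': array([ 9.78768413e-01,  3.26852851e-01, -1.93474569e-01,  1.05203317e+00,
       -1.75351635e-06,  1.43657805e+00]), 'joint_velocities': array([-0.00033866, -0.00189967,  0.00281147,  0.00048382, -0.00124761,
        0.00045   ]), 'effort': array([ 4.30555065e-04, -4.44238400e+01,  2.63038176e+01,  7.88518897e-03,
       -1.16691372e-04,  1.49667397e-05]), 'tcp_pos': array([242.79308039, 492.92044765, 230.59290372]), 'orientation': array([-3.14004222e+00, -2.07585514e-04,  2.68378286e+00]), 'contact_force': array([ 1.16047196, -0.27984547, -0.60427295]), 'wrist_torque': array([-0.01996424, -0.02516098, -0.00190211]), 'gripper_force': 0.0, 'opening': 0.9989325988255698}
```

View pics/top0.png

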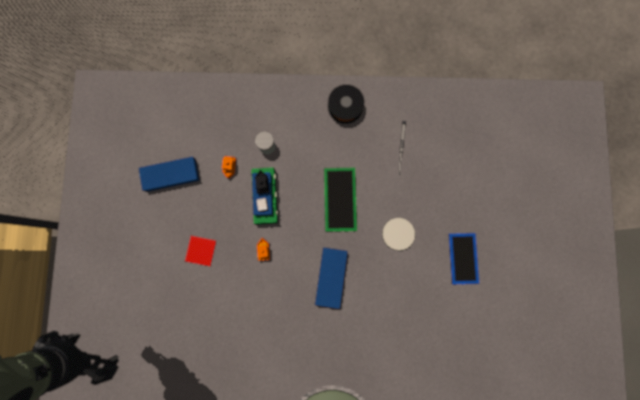

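View pics/side0.png

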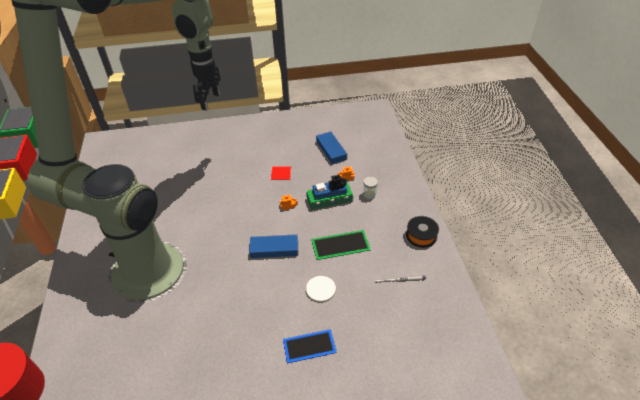

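The top view shows the stack at about (264,196), with the black boat at (262,183) and the clip at (263,205). The jar is at (264,142) and the screwdriver at (402,148). The places are the green mat (341,200), blue mat (464,258), stand (399,234) and red pad (200,250).

- **Boat candidates:** black (262,183), and orange at (229,166) and (263,250). The black one is meant.
- **Tin candidates:** (264,196) in the stack, and (169,174) and (332,278), which are visibly larger. The stacked one is the smallest and is meant.

I'll confirm in one crop.

```bash
cat > h.py <<'E'
import numpy as np, cv2
from scipy.spatial.transform import Rotation as R
from bench import bot, imaging, solve_ik
def ray(m,uv,z):
    K=m["K"]; d=np.linalg.inv(K)@np.array([uv[0],uv[1],1.]); d=np.array([d[0],-d[1],-d[2]])
    d=R.from_euler("xyz",m["rotation"]).as_matrix()@d if np.ndim(m["rotation"])==1 else m["rotation"]@d
    p=m["position"]; return p+d*(z-p[2])/d[2]
def mask(img,lo,hi):
    return cv2.inRange(cv2.cvtColor(img,cv2.COLOR_BGR2HSV),np.array(lo),np.array(hi))
def rects(m,mk,z,amin=60):
    """blobs -> (px centre, world centre, long, short, yaw of long side) on plane z"""
    out=[]
    for c in cv2.findContours(mk,cv2.RETR_EXTERNAL,cv2.CHAIN_APPROX_NONE)[0]:
        if cv2.contourArea(c)<amin: continue
        w=np.array([ray(m,p[0],z)[:2] for p in c],np.float32)
        (x,y),_,_=r=cv2.minAreaRect(w); b=cv2.boxPoints(r); e=[b[1]-b[0],b[2]-b[1]]
        e.sort(key=np.linalg.norm); yaw=np.arctan2(e[1][1],e[1][0])
        yaw=(yaw+np.pi/2)%np.pi-np.pi/2
        out.append((c.reshape(-1,2).mean(0).round(),np.round([x,y],1),round(float(np.linalg.norm(e[1])),1),round(float(np.linalg.norm(e[0])),1),round(float(yaw),3)))
    return out
G=([45,120,60],[75,255,255]);B=([100,120,60],[130,255,255]);RED=([0,200,120],[4,255,255]);W=([0,0,150],[179,60,255])
E
python3 - <<'E'
from h import *
im=cv2.imread("pics/top0.png");m=imaging.camera_model("top")
for n,(c,z) in dict(G4=(G,4),G38=(G,38),B4=(B,4),B22=(B,22),B60=(B,60),R=(RED,4),W=(W,10)).items():
    print(n); [print("  ",*r) for r in rects(m,mask(im,*c),z)]
cv2.imwrite("pics/crop0.png",cv2.resize(im[120:270,130:350],None,fx=3.5,fy=3.5,interpolation=cv2.INTER_CUBIC))
E
```

```text
G4
   [340. 199.] [597.7  -8.7] 169.6 81.3 0.023
   [268. 195.] [602.4 197.1] 149.9 60.7 0.086
G38
   [340. 199.] [592.8  -7.2] 164.6 78.9 0.023
   [268. 195.] [597.3 192.4] 145.4 58.9 0.086
B4
   [331. 278.] [386.6  10.9] 149.6 63.8 -0.121
   [463. 258.] [ 446.2 -338.7] 131.7 70.6 0.046
   [259. 196.] [606.1 203.2] 110.8 48.8 0.045
   [168. 174.] [656.3 462.4] 151.0 64.4 -1.333
B22
   [331. 278.] [387.3  11.4] 147.3 62.8 -0.121
   [463. 258.] [ 446.  -332.7] 129.6 69.4 0.046
   [259. 196.] [603.4 200.6] 109.1 48.0 0.045
   [168. 174.] [652.8 455.7] 148.6 63.4 -1.333
B60
   [331. 278.] [388.8  12.3] 142.3 60.7 -0.121
   [463. 258.] [ 445.5 -320.1] 125.3 67.1 0.046
   [259. 196.] [597.7 195.2] 105.4 46.4 0.045
   [168. 174.] [645.4 441.7] 143.6 61.3 -1.333
R
   [200. 251.] [449.6 361.4] 65.4 64.9 1.395
W
   [398. 233.] [ 507.  -165.7] 83.0 82.4 -1.548
   [261. 204.] [577.6 202.5] 27.4 24.2 0.044
   [264. 140.] [756.4 204.6] 42.6 41.3 0.039
```

View pics/crop0.png

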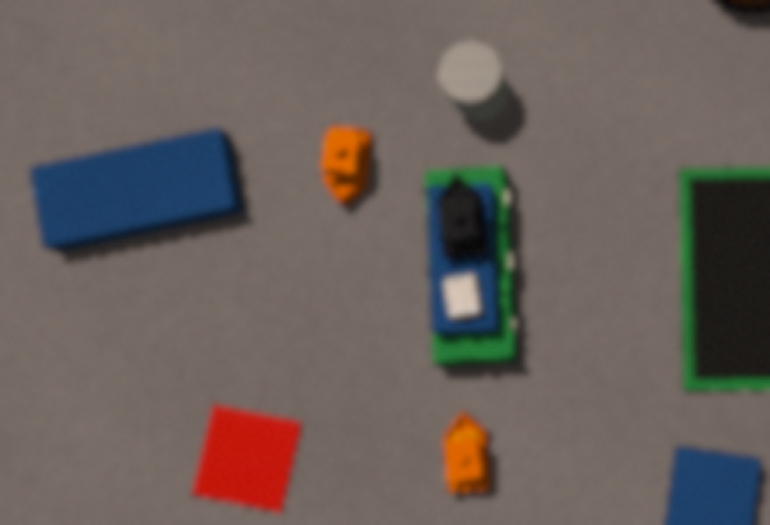

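Confirmed: the stack carries the black boat, bow pointing up in the image (+x), and the light clip below it. The stacked tin measures 108x49 mm, the small one; the others are about 150x64. Next I'll look with the wrist camera.

```bash
python3 - <<'E'
from h import *
m=imaging.camera_model("wrist");s=bot.get_state();print(m)
Rt=R.from_euler("xyz",s["orientation"]).as_matrix();Rc=R.from_euler("xyz",m["rotation"]).as_matrix()
off=Rt.T@(m["position"]-s["tcp_pos"]);print("cam in tool",off,"\n",Rt.T@Rc)
for y in (.045,.045+np.pi,.045-np.pi):print(y,solve_ik([600,200,300],[np.pi,0,y]))
E
```

```text
{'K': array([[286.02409479,   0.        , 317.49939345],
       [  0.        , 286.02409479, 202.09983442],
       [  0.        ,   0.        ,   1.        ]]), 'position': array([169.70019375, 528.65973512, 373.41527654]), 'rotation': array([-0.32384709,  0.00152784,  1.11291196])}
cam in tool [  81.39183481   -0.46838167 -142.80492558] 
 [[-7.48925761e-05  9.47952186e-01  3.18412700e-01]
 [ 9.99999997e-01  7.81925999e-05  2.41739678e-06]
 [-2.26059403e-05  3.18412699e-01 -9.47952189e-01]]
0.045 [ 0.20511446  0.45564819  0.17614475  1.29129289  0.         -2.98147819]
3.186592653589793 [0.20511446 0.45564819 0.17614475 1.29129289 0.         0.16011446]
-3.096592653589793 [0.20511446 0.45564819 0.17614475 1.29129289 0.         0.16011446]
```

```bash
python3 - <<'E'
from h import *
bot.move_ptp([600,197,300],[np.pi,0,np.pi+.045]); bot.movel([600,197,225],max_speed=100); bot.dwell(.3)
m=imaging.camera_model("wrist");im=imaging.capture("wrist")
cv2.imwrite("pics/w1.png",im);np.save("m1.npy",m,allow_pickle=True)
for n,(c,z) in dict(G38=(G,38),B60=(B,60),W74=(W,74)).items():
    print(n); [print("  ",*r) for r in rects(m,mask(im,*c),z,300)]
mk=mask(im,[0,0,0],[179,255,45]); print("K"); [print("  ",*r) for r in rects(m,mk,76,300)]
s=bot.get_state();print(s["t"],s["tcp_pos"],s["orientation"],s["contact_force"])
E
```

```text
G38
   [301. 163.] [598.9 192.2] 145.7 59.2 0.089
   [156. 157.] [590.1   8.7] 156.5 77.3 0.041
B60
   [507. 223.] [637.2 423.5] 143.2 67.1 -1.335
   [315. 183.] [599.4 194.8] 109.0 46.9 0.074
   [154.  23.] [450.   26.4] 67.7 41.8 1.463
W74
   [160. 383.] [888.  -10.2] 47.0 34.9 1.51
   [477. 389.] [877.4 433.6] 54.3 53.1 -0.092
   [314. 158.] [570.1 191.7] 29.3 23.4 0.195
   [310. 183.] [657.4 217.3] 889.8 474.6 -1.563
K
   [312. 350.] [797.3 204.3] 788.8 222.2 -1.526
   [314. 192.] [606.5 190.6] 29.5 19.7 -1.437
3.0667 [600.18592091 196.99097459 225.37893639] [ 3.14151482e+00  6.28194293e-04 -3.09665588e+00] [-0.08679699 -0.62220672 -0.39531907]
```

View pics/w1.png

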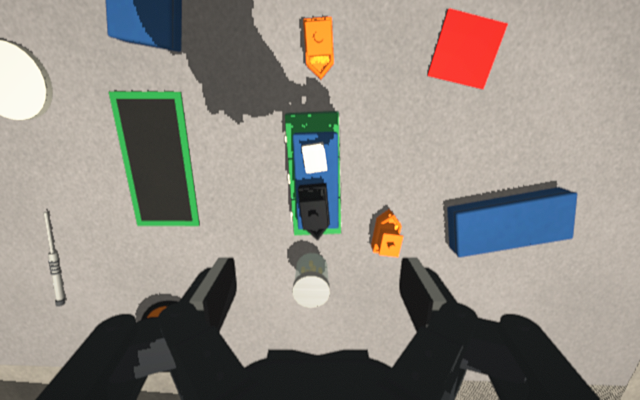

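Wrist view: the clip is at (314,158), yaw about 0.2. The boat is at about (314,208) with its bow down (+x). The tin is at (315,183) and the organizer at (301,163). I'll enlarge the boat to get its hull edges.

```bash
python3 - <<'E'
import cv2
im=cv2.imread("pics/w1.png")[130:250,270:360]
im=cv2.convertScaleAbs(im,alpha=2,beta=10)
cv2.imwrite("pics/w1c.png",cv2.resize(im,None,fx=5,fy=5,interpolation=cv2.INTER_NEAREST))
E
```

```text
(no output)
```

View pics/w1c.png

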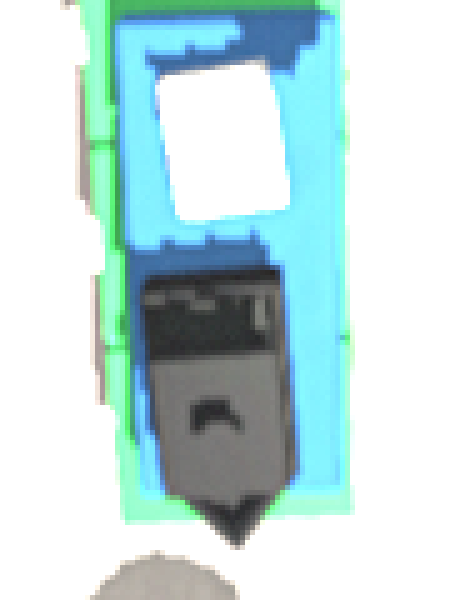

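```bash
python3 - <<'E'
from h import *
m=np.load("m1.npy",allow_pickle=True).item()
P=lambda x,y,z:ray(m,(270+x/5-.5,130+y/5-.5),z)[:2].round(1)
for z in (68,76,84):print(z,"stern",P(140,282,z),P(285,272,z),"bow",P(238,548,z))
for z in (100,108):print(z,"roof",P(150,358,z),P(278,352,z),P(168,495,z),P(298,480,z))
for z in (60,74):print("clip",z,P(157,75,z),P(267,60,z),P(178,222,z),P(290,207,z))
t=imaging.camera_model("top");print("topcam clip,boatcentre,bow",ray(t,(261,204),74),ray(t,(262,183),90), ray(t,(130+458/3.5,120+180/3.5),80))
E
```

```text
68 stern [602.  174.7] [598.4 206. ] bow [664.8 198.8]
76 stern [599.8 175.2] [596.2 205.7] bow [660.9 198.6]
84 stern [597.6 175.6] [594.1 205.3] bow [657.  198.5]
100 roof [608.6 178.9] [606.2 204.1] [637.9 183.3] [633.4 209.7]
108 roof [605.9 179.3] [603.6 203.8] [634.4 183.6] [630.  209.2]
clip 60 [558.4 176.8] [554.2 200. ] [590.2 182.2] [585.7 206.7]
clip 74 [556.6 177.5] [552.6 199.7] [587.  182.7] [582.7 206. ]
topcam clip,boatcentre,bow [569.4180198  194.58653718  74.        ] [620.74663942 192.03802516  90.        ] [652.42714013 197.66138426  80.        ]
```

Boat: hull 30.7 mm wide (31 expected), length about 61 mm, yaw about 0.14, centre about (628,194.5). Clip: 30x23 mm at about (570,191.5–194), yaw about 0.17. Now gripping the boat.

```bash
python3 - <<'E'
from h import *
D=lambda y:[np.pi,0,np.pi+y]
bot.grip(.65,25)
bot.move_ptp([624,194.5,150],D(.14)); print(bot.movel([624,194.5,62.5],max_speed=80,threshold=6))
print(bot.get_state()["tcp_pos"])
bot.grip(0,25); s=bot.get_state();print(s["opening"],s["gripper_force"],s["contact_force"])
bot.movel([624,194.5,180],max_speed=100)
s=bot.get_state();print(s["t"],s["opening"],s["gripper_force"],s["contact_force"])
m=imaging.camera_model("wrist");im=imaging.capture("wrist");cv2.imwrite("pics/w2.png",im)
for n,(c,z) in dict(G38=(G,38),B60=(B,60),W74=(W,74)).items():
    print(n); [print("  ",*r) for r in rects(m,mask(im,*c),z,300)]
E
```

```text
False
[624.52469283 194.58742629  63.15267995]
0.3577819951264946 25.25482803583145 [-0.81223345  0.68692467  3.01343233]
6.7917 0.35464480740627 24.86499845981598 [ 0.01168727 -1.00472913  0.17258629]
G38
   [307. 138.] [591.3 191.6] 130.2 58.8 0.087
   [134. 124.] [591.7  10.5] 154.3 76.4 0.04
B60
   [536. 238.] [638.2 417.4] 143.6 66.1 -1.335
   [323. 164.] [596.2 194.7] 100.3 47.1 0.071
W74
   [418. 376.] [820.  336.4] 99.7 21.9 0.781
   [219. 374.] [847.9 113. ] 90.5 21.9 -0.501
   [317. 329.] [765.5 214. ] 86.2 72.1 -1.451
   [324. 141.] [570.8 191.9] 29.1 21.5 0.197
   [482. 143.] [646.3 369. ] 519.7 263.0 0.482
   [114. 181.] [693.7  32.3] 412.2 258.3 -0.198
```

View pics/w2.png

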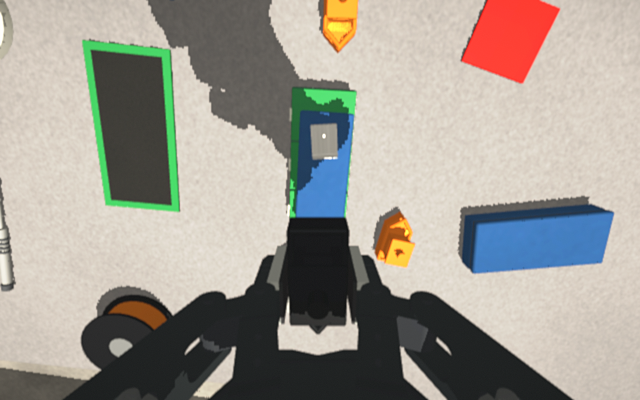

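The boat is held upright between the pads (288–348, 218–328). The clip at (324,141) and the tin are undisturbed. Next, placing the boat on the stand.

```bash
python3 - <<'E'
from h import *
D=lambda y:[np.pi,0,np.pi+y]
c=np.array([507,-165.7])-4.5*np.array([np.cos(.14),np.sin(.14)])
bot.move_ptp([*c,150],D(.14)); print(bot.movel([*c,35],max_speed=120))
print(bot.movel([*c,12],max_speed=30,threshold=3))
s=bot.get_state();print(s["tcp_pos"],s["contact_force"])
bot.grip(.6); bot.movel([*c,140],max_speed=120)
# view from behind
bot.movel([c[0]+40,c[1],220],max_speed=150)
m=imaging.camera_model("wrist");im=imaging.capture("wrist");cv2.imwrite("pics/w3.png",im)
for n,(k,z) in dict(G4=(G,4),B4=(B,4),W10=(W,10)).items():
    print(n); [print("  ",*r) for r in rects(m,mask(im,*k),z,300)]
np.save("m3.npy",m,allow_pickle=True);print(bot.get_state()["t"])
E
```

```text
False
True
[ 502.1932644  -166.16230225   13.03458712] [-0.46119036 -0.46549803  3.74922032]
G4
   [580. 250.] [612.8 227.1] 162.5 72.1 0.083
   [429. 219.] [597.5 -11.7] 172.8 85.4 0.041
B4
   [595. 263.] [623.3 250.8] 135.9 79.6 0.075
   [177.  68.] [ 446.7 -341. ] 133.0 72.1 0.048
   [495.  55.] [387.8  17.9] 151.8 79.2 -0.12
W10
   [434. 379.] [856.   63.8] 135.0 53.3 0.732
   [203. 377.] [ 899.4 -297.2] 119.2 53.7 -0.444
   [631. 275.] [633.4 293.4] 129.2 33.1 0.481
   [357. 189.] [ 618.4 -127.7] 1056.3 568.0 -1.479
12.4083
```

View pics/w3.png

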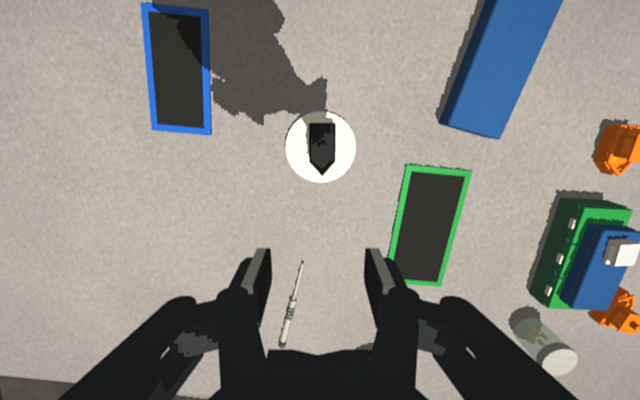

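The boat stands upright at (321,147), in the middle of the stand disc (285–356, 111–183). Now the clip.

```bash
python3 - <<'E'
from h import *
D=lambda y:[np.pi,0,np.pi+y]
im=cv2.imread("pics/w1.png");m=np.load("m1.npy",allow_pickle=True).item()
print("red wrist",rects(m,mask(im,*RED),4,300))
bot.grip(.6,25)
bot.move_ptp([570.5,193,150],D(.18)); print(bot.movel([570.5,193,62.3],max_speed=80,threshold=6))
bot.grip(0,25); s=bot.get_state();print(s["opening"]*85,s["gripper_force"],s["contact_force"],s["tcp_pos"])
bot.movel([570.5,193,150],max_speed=100)
s=bot.get_state();print(s["t"],s["opening"]*85,s["gripper_force"])
bot.move_ptp([450.5,340,140],D(.18))
m=imaging.camera_model("wrist");im=imaging.capture("wrist");cv2.imwrite("pics/w4.png",im)
print(rects(m,mask(im,*RED),4,300))
E
```

```text
red wrist [(array([466.,  48.]), array([450.6, 358.6]), 68.6, 67.7, 1.402)]
False
21.031720125564668 25.610832329839468 [-0.82054428 -0.15052141  2.44086195] [570.92534318 193.1360983   62.90260805]
16.6417 20.974618589600407 25.266220159828663
[(array([330., 189.]), array([449.4, 358.9]), 67.9, 67.6, -0.171)]
```

View pics/w4.png

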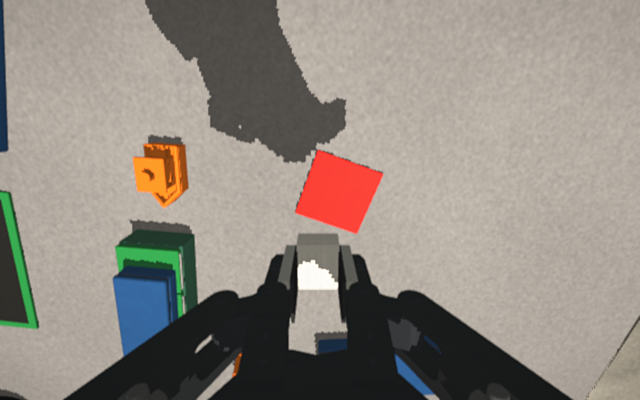

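The clip is held level between the pads at (318,262), and the pad is at (339,191). After placing it I'll take an overhead view.

```bash
python3 - <<'E'
from h import *
D=lambda y:[np.pi,0,np.pi+y]
c=[450,360]
bot.movel([*c,30],max_speed=120); print(bot.movel([*c,6],max_speed=30,threshold=3))
print(bot.get_state()["tcp_pos"])
bot.grip(.5); bot.movel([*c,110],max_speed=120)
bot.grip(1)
bot.move_ptp([598,194,200],D(.075)); bot.dwell(.2)
m=imaging.camera_model("wrist");im=imaging.capture("wrist");cv2.imwrite("pics/w5.png",im)
for n,(k,z) in dict(G38=(G,38),B60=(B,60),R4=(RED,4)).items():
    print(n); [print("  ",*r) for r in rects(m,mask(im,*k),z,300)]
t=imaging.camera_model("top");im=imaging.capture("top");cv2.imwrite("pics/t5.png",im)
print("top W74",[r[:2] for r in rects(t,mask(im,*W),14,30)])
print(bot.get_state()["t"])
E
```

```text
True
[449.60232882 359.74505442   6.89837084]
G38
   [311. 188.] [598.7 192.2] 146.1 59.2 0.088
   [145. 158.] [589.3   9.8] 155.3 76.8 0.041
B60
   [511. 240.] [635.4 420.5] 143.1 67.7 -1.334
   [317. 189.] [599.2 194.9] 108.0 47.2 0.077
   [146.  19.] [453.4  27.5] 68.1 34.9 1.456
R4
   [482.  54.] [450.7 358.6] 68.7 67.8 1.402
top W74 [(array([398., 233.]), array([ 508. , -163.7])), (array([263., 140.]), array([755.3, 204. ]))]
22.3917
```

View pics/w5.png

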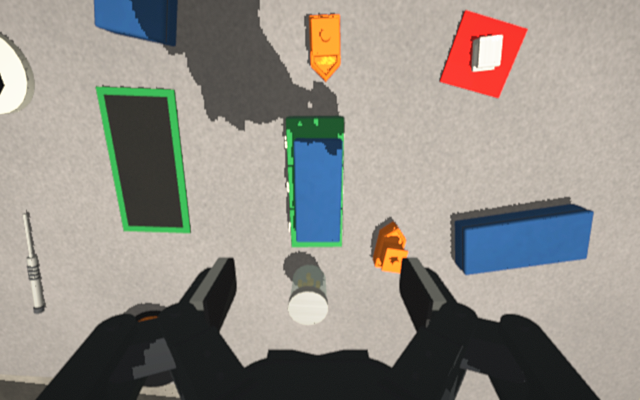

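The clip sits on the red pad at (486,53), and the tin is now free at (318,190). Moving the tin next.

```bash
python3 - <<'E'
from h import *
D=lambda y:[np.pi,0,np.pi+y]
g=[599,195.2]
bot.movel([*g,100],rot=D(.076),max_speed=150); print(bot.movel([*g,39.5],max_speed=80,threshold=8))
bot.grip(0,50); s=bot.get_state();print(s["opening"]*85,s["gripper_force"],s["tcp_pos"])
bot.movel([*g,60],max_speed=60); bot.movel([*g,170],max_speed=120)
s=bot.get_state();print(s["opening"]*85,s["gripper_force"],s["contact_force"])
c=[446.5,-340]
bot.move_ptp([*c,130],D(.047)); bot.movel([*c,30],max_speed=120); print(bot.movel([*c,5],max_speed=30,threshold=4))
print(bot.get_state()["tcp_pos"])
bot.grip(.8); bot.movel([*c,130],max_speed=120)
bot.movel([c[0]+20,c[1],210],max_speed=150); bot.dwell(.2)
m=imaging.camera_model("wrist");im=imaging.capture("wrist");cv2.imwrite("pics/w6.png",im)
for z in (4,26): [print(z,*r) for r in rects(m,mask(im,*B),z,300)]
print(bot.get_state()["t"])
E
```

```text
False
46.59599851148797 53.28802943229675 [599.56393491 195.35440291  40.2525255 ]
46.422380794460345 52.6697051525116 [ 0.18001172  0.52052459 -1.89704141]
True
[ 446.1759119  -339.72698518    6.2595506 ]
4 [316. 156.] [ 446.2 -341.7] 132.3 71.2 0.049
4 [621. 136.] [396.1  35.2] 145.2 71.4 -0.122
26 [316. 156.] [ 442.3 -341.8] 123.9 66.7 0.049
26 [621. 136.] [395.3  11.2] 136.0 66.9 -0.122
32.325
```

View pics/w6.png

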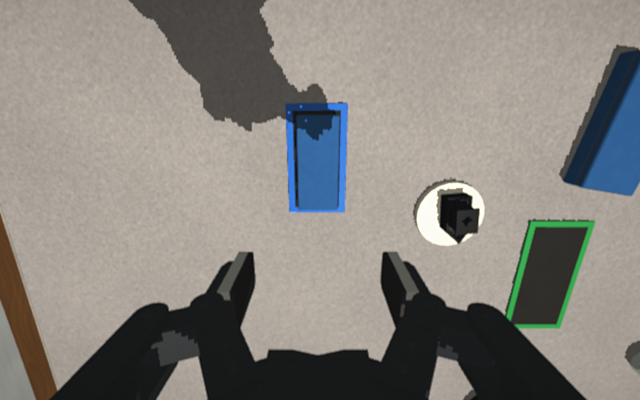

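The tin lies centred and lengthwise on the blue mat, rect (289–346, 103–212). Now the organizer, measured again first.

```bash
python3 - <<'E'
from h import *
D=lambda y:[np.pi,0,np.pi+y]
bot.grip(1)
bot.move_ptp([598,194,200],D(.085)); bot.dwell(.2)
m=imaging.camera_model("wrist");im=imaging.capture("wrist")
r=[r for r in rects(m,mask(im,*G),38,300) if abs(r[1][1]-194)<30]
print(r)
(_,p,L,S,yaw)=r[0]
assert abs(L-148)<8 and abs(S-60)<6 and abs(yaw-.085)<.05 and abs(p[0]-598)<8
g=[p[0],p[1]+1.2]
bot.movel([*g,90],rot=D(yaw),max_speed=150); print(bot.movel([*g,5],max_speed=80,threshold=8))
bot.grip(0,80); s=bot.get_state();print(s["opening"]*85,s["gripper_force"],s["tcp_pos"])
bot.movel([*g,25],max_speed=60); bot.movel([*g,130],max_speed=120)
s=bot.get_state();print(s["opening"]*85,s["gripper_force"],s["contact_force"])
c=[597.5,-10.5]
bot.movel([*c,130],rot=D(.038),max_speed=120); bot.movel([*c,30],max_speed=120); print(bot.movel([*c,8],max_speed=30,threshold=5))
print(bot.get_state()["tcp_pos"])
bot.grip(1); bot.movel([*c,130],max_speed=120)
bot.movel([c[0]+20,c[1],210],max_speed=150); bot.dwell(.2)
m=imaging.camera_model("wrist");im=imaging.capture("wrist");cv2.imwrite("pics/w7.png",im)
for z in (4,42): [print(z,*r) for r in rects(m,mask(im,*G),z,300)]
print(bot.get_state()["t"])
E
```

```text
[(array([318., 179.]), array([598.8, 192.2]), 145.1, 59.4, 0.085)]
False
60.22096463946534 88.07108402252197 [599.59748689 193.54356356   6.00022237]
60.432865799516435 87.47778654098511 [ 0.2473541   0.12395291 -2.76715408]
True
[597.17674506 -10.45578106   9.96552261]
4 [322. 162.] [598.3 -10.9] 173.9 85.0 0.042
42 [322. 162.] [591.4 -11.3] 154.9 75.7 0.042
44.7833
```

View pics/w7.png

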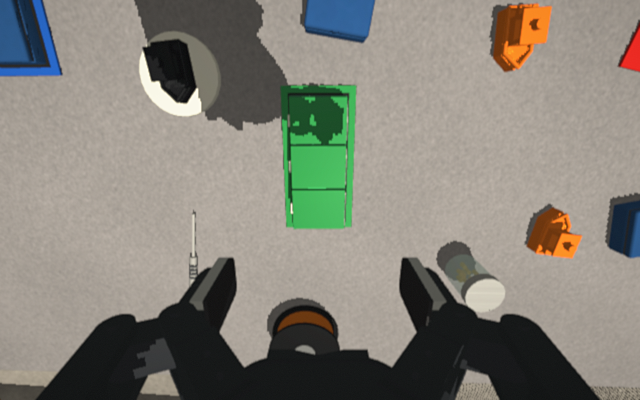

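The organizer lies on the green mat, (283–356, 85–228). One last overhead check before handing in, with the arm moved clear.

```bash
python3 - <<'E'
from h import *
bot.move_ptp([300,0,300],[np.pi,0,np.pi]); bot.dwell(.3)
im=imaging.capture("top");cv2.imwrite("pics/t8.png",cv2.resize(im[110:300,170:490],None,fx=2.5,fy=2.5,interpolation=cv2.INTER_CUBIC))
m=imaging.camera_model("top")
for n,(k,z) in dict(G4=(G,4),B4=(B,4),R4=(RED,4),W10=(W,10)).items():
    [print(n,*r) for r in rects(m,mask(im,*k),z,30)]
print("clip",ray(m,np.argwhere(mask(im[235:270,185:220],[0,0,130],[179,80,255]))[:,::-1].mean(0)+[185,235],18))
E
```

```text
G4 [340. 199.] [597.7  -8.7] 169.6 81.3 0.023
B4 [331. 278.] [386.5  10.9] 149.6 64.3 -0.124
B4 [463. 258.] [ 446.1 -338.6] 131.8 70.3 0.049
B4 [168. 174.] [656.4 462.3] 150.3 64.4 -1.332
R4 [200. 251.] [449.6 361.4] 65.4 64.9 1.395
W10 [199. 251.] [448.3 361.4] 26.5 18.5 0.064
W10 [398. 233.] [ 507.1 -165.7] 82.7 82.6 0.002
W10 [263. 140.] [755.  204.5] 41.4 39.7 -1.548
clip [448.10839179 360.10998757  18.        ]
```

View pics/t8.png

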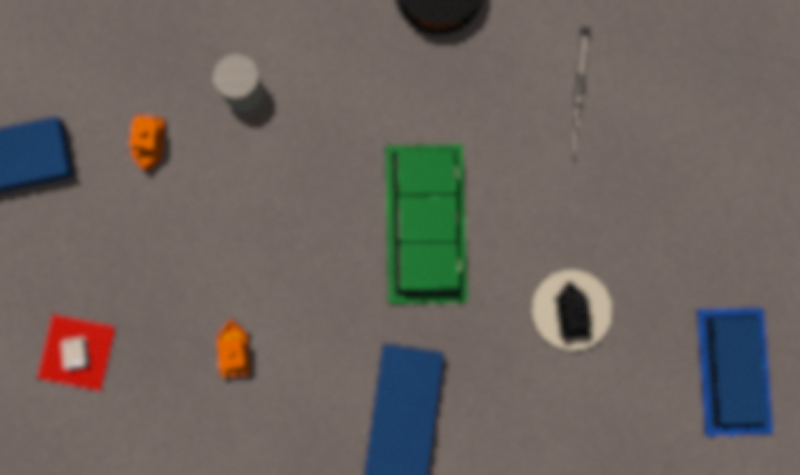

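All four things sit upright in the middle of their places, and the jar and screwdriver are where they were. Handing in.

```bash
python3 -c "
from bench import bot
print(bot.get_state()['t']); print(bot.sign_off())"
```

```text
46.3833
the job is handed in; nothing more can be done
None
```

The job is handed in after 46 s: the boat, clip, tin and organizer each stand upright in the middle of their own places, and the jar, screwdriver and look-alikes were left alone.

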